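# Lay the cork slab down in the cutting outline

### The arm

A 7-joint arm with a two-finger parallel gripper is mounted at the origin on the work surface. World frame = base frame: x ahead of the robot, y to its left, z up, the work surface at z = 0. Lengths are in m, angles in rad, forces in N, time in s.
With the tool pointing down it reaches from about 0.425 to 0.925 m from the base axis. Payload 6.8 kg.
Tool frame: the origin (TCP) lies at the centre of the arm's flange, where the gripper is bolted on; the fingertips stand 173 mm ahead of it and the grasp point (between the pads) lies 155 mm ahead of it (r.hold_point_z is the distance from the TCP to the grasp point, in m); z points along the fingers, x is the direction in which the jaws open and shut, and the axes are right-handed (so a half turn about z gives the same grasp; the last joint's range is limited). The gripper opens to 85 mm and grips with 20 to 120 N. Pads are 22 mm wide; open, the fingers measure 114 mm over their backs; the gripper's body (76 mm by 85 mm) begins 54 mm behind the grasp point. The pads swing forward as they close: fully open they stand 13 mm farther back than shut.
Start: joints at [-1.368, 0.477, 0.022, 1.555, -0.011, 1.109, -0.083], TCP at [0.206, 0.643, 0.405] pointing down, gripper open.
Joint ranges: [-2.96, 2.96], [-0.34, 2.1], [-1.41, 1.46], [0.24, 2.44], [-1.37, 4.51], [0.17, 1.92], [-2.96, 2.96]. Speed limits (rad/s): [2.39, 2.39, 3.14, 3.14, 3.14, 3.14, 3.14].

### API

Orientations are given as a rotation vector (axis times angle).
In Python, from bench import r gives the robot as it stands.
- The arm moves only by the tool apply_moves, never from a script. Its arguments are lists of equal length, an entry for each row: "dp": the shift along the tool's x, y, z scaled (see below), a list of three; "twist": the turn, a rotation vector about the tool's x, y, z scaled (see below), a list of three; "jaw": the closure in counts, from 0 (fully open) to 255 (shut). In form: {"dp": [[x, y, z], ...], "twist": [[rx, ry, rz], ...], "jaw": [jaw, ...]}. A call has 1 to 20 rows; each row shifts and turns the pose as measured when the row begins, along the tool's axes as they then stand; what a row does not reach is not made up. The controller multiplies each number of a shift by 12 cm and each number of a turn by 120 degrees. A row lasts 1/10 s, in which the tool goes at most 50 mm and 8.59 degrees, less where a joint would pass 70% of its speed; a pose out of reach is approached as far as the arm can. A call with a number of a shift or a turn outside -1 to 1 is refused whole. A call with a gripper value outside its range is refused whole. The fingers move at their own pace and stop on an object; "grip_force" is the grip in N (left out, the last holds). Time passes only in rows, so rows that do not move let the fingers close. It gives the time, the measured TCP pose, the force and the opening at its end, in the units of the state.
- r.get_obs(): the state, without advancing time (a new reading comes with each control period).
- r.grab_frame(name): name is "side" or "top" or "wrist"; returns a dict with "color" (400x640x3 uint8, red, green, blue), "z_map" (400x640 float32, m along the optical axis (not along the pixel's ray), 0 where there is no reading), "intrinsics" (3x3 intrinsics, pixels), "R" (3x3) and "t" (3): a world point X has camera coordinates R X + t; the wrist camera has in their place "hand_eye" (4x4, takes a point from camera to tool coordinates, whose origin is the TCP and whose axes are the tool frame's). Camera axes: x right, y down, z forward; pixel columns grow to the right and rows downward; lengths in m; the calibration is good to about 2 mm. A picture is of the moment at which its call begins: read the wrist's pose just before it.
- r.hand_in(): hands the job in, once; it reports no verdict.
The state is a dict: "clock": time; "joints": joint angles; "qvel": joint speeds; "tau": joint torques, N m; "tcp_pos": TCP position; "orientation": TCP orientation; "contact_force": force on the tool from outside, world axes, zero at the start; "moment": the same for the moment, N m; "grip_width": finger opening in m.
Only numpy, scipy, OpenCV 4.12 (cv2) and the standard library are available. Lean on these libraries where they do the work, as an engineer would, in place of code of your own. Each camera call takes 0.05 s, during which the arm holds its last target.

### The job

On the cobbler's mat a cork slab stands on edge to one side of the taped outline; it has to lie in the outline for cutting. With the fingertips, slide the slab sideways along the mat, still upright, until it stands centred at the outline's near line (the one nearest the robot) and let it stand still there a moment; then push it over near its top, away from the robot, so that it lies flat on its broad face inside the outline. Do not pinch, straddle or lift the slab, leave the other things on the bench where they are, and finish clear of everything.

Things in the scene. Friction and masses are not known exactly. Their poses are not given: they have to be found in the camera images.
- slab_center (a point): Centre of the stiff cork slab, 26 thick (its x), 100 wide (its y), 120 high (its z), 0.15 to 0.31 kg: the taller of the two cork pieces standing on the mat. It stands with its broad faces towards and away from the robot, square to the mat within 0.08 rad, its centre 145 to 175 to the left or right of the outline's middle.
- outline (a point): Middle of the white taped rectangle, on the mat's top face. Inside the tape it is 170 along its x (away from the robot) by 150 along its y (to the robot's left); the tape is flat and 8 wide, so the outer edge is 186 x 166. Its near line is the line at x = -85 to -93.
- slab: The slab's frame: origin at the centre of its underside. Its far face is already about 25 (15 to 35) beyond the inner edge of the near line, so it only needs sliding sideways; pushed over there it turns about its far foot edge and lies about central in the outline. Friction on the mat is fair (about 0.5 to 0.7): push low to slide it.
- mat: The dark rubber mat, fixed to the bench, 280 (x) by 500 (y) by 3 thick, origin at the middle of its underside. The outline's middle is 20 farther along its x; same axes, z up, turned up to 0.25 rad.
- foot_left (a point): Corner of the slab, mid-thickness, at the foot, y = +50 in the slab's frame.
- foot_right (a point): Corner of the slab, mid-thickness, at the foot, y = -50 in the slab's frame.
- top_left (a point): Corner of the slab, mid-thickness, at the top, y = +50 in the slab's frame.
- top_right (a point): Corner of the slab, mid-thickness, at the top, y = -50 in the slab's frame.
- block: Bystander, leave alone: small cork block 26 x 60 x 70 high, stands on the mat on the other side of the outline from the slab. Origin at the centre of its underside.
- tin: Bystander, leave alone: round polish tin, 75 across, 28 high, lies on the mat. Origin at the centre of its underside.
- brush: Bystander, leave alone: wooden shoe brush 130 x 46 x 42, lies bristles down on the mat. Origin at the centre of its underside.
- bottle: Bystander, leave alone: white bottle, 56 across, 160 high, on the bench to the right. Origin at the centre of its underside.
- jar: Bystander, leave alone: amber jar, 76 across, 100 high, on the bench to the right. Origin at the centre of its underside.
- hammer: Bystander, leave alone: hammer lying on the bench to the left. Origin at the centre of its underside.
- carton: Bystander, leave alone: small dark carton 90 x 60 x 50 high on the bench to the left. Origin at the centre of its underside.

How it is judged:
By the outcome, as a careful person would: the job done as asked, in the order asked, and still so for the second after the job is handed in, with the robot touching nothing.
It also fails if it takes over 56 s, if anything falls off the work surface, if the arm or the gripper's body presses on something with over 40 N, if the wrist force passes 120 N, or if a joint passes its speed limit or range.

## Working session

There is one attempt and no reset: what is moved stays moved. The work goes in short steps, Python scripts to look and compute and a tool call to move; the robot and the scene stay as the last step left them, time stands still between calls to the robot, and variables do not carry over. Pictures are saved under pics/ and viewed, and the job is handed in when it is done.

Besides the shell and the picture viewer there is one more tool, called by a JSON object that holds its "op" and its "data". apply_moves: Moves the arm, as the interface text tells. Shifts and turns lie within -1 to 1; 1 stands for 12 cm of shift or 120 degrees of turn. Its arguments: {"type":"object","properties":{"dp":{"type":"array"},"twist":{"type":"array"},"jaw":{"type":"array"},"grip_force":{"type":"number"}},"required":["dp","twist","jaw"]}

```bash
ls; mkdir -p pics
python3 - <<'E'
from bench import r
import cv2,numpy as np
o=r.get_obs();print({k:np.round(v,3) for k,v in o.items()}, r.hold_point_z)
for n in ("side","top"):
    f=r.grab_frame(n);cv2.imwrite(f"pics/{n}0.png",f["color"][...,::-1]);print(n,f["intrinsics"],f["R"],f["t"])
    np.savez(f"{n}0.npz",**f)
E
```

```text
pics
{'clock': np.float64(0.0), 'joints': array([-1.368,  0.478,  0.022,  1.556, -0.011,  1.109, -0.083]), 'qvel': array([-0.   , -0.001,  0.002, -0.001,  0.001, -0.001,  0.003]), 'tau': array([-1.0000e-03, -5.9645e+01,  1.6080e+00, -2.8120e+01,  1.3000e-02,
        9.0000e-03,  0.0000e+00]), 'tcp_pos': array([0.206, 0.642, 0.404]), 'orientation': array([ 2.537e+00,  1.850e+00, -2.000e-03]), 'contact_force': array([-0.253,  0.137,  0.58 ]), 'moment': array([-0.002,  0.002, -0.015]), 'grip_width': np.float64(0.085)} 0.1547
side [[369.65507339   0.         320.191473  ]
 [  0.         369.65507339 199.19898896]
 [  0.           0.           1.        ]] [[ 0.84761195 -0.53041016  0.01479989]
 [-0.25098073 -0.4253375  -0.8695382 ]
 [ 0.46750684  0.73331649 -0.49364388]] [-0.49526787  0.23017016  0.96791524]
top [[416.23128761   0.         310.48595351]
 [  0.         416.23128761 200.56937637]
 [  0.           0.           1.        ]] [[ 0.00971624 -0.99990509  0.00976753]
 [-0.9889973  -0.01105129 -0.14752022]
 [ 0.14761416 -0.00822672 -0.98901081]] [-0.00768248  0.59423576  1.25948094]
```

View pics/top0.png

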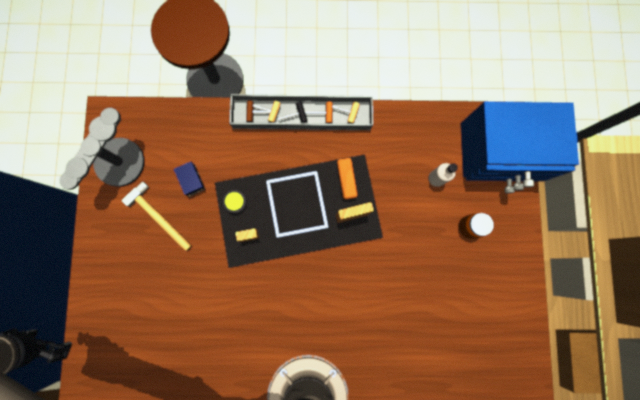

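View pics/side0.png

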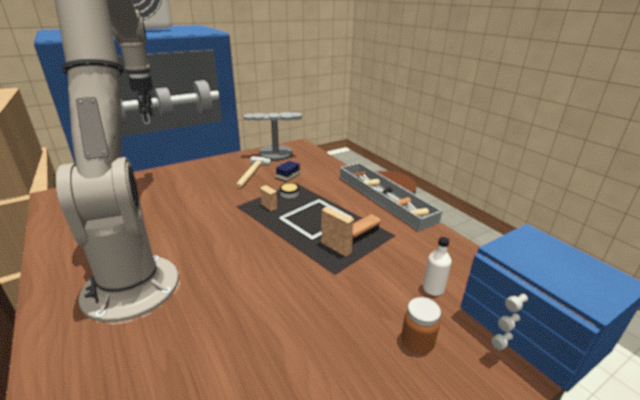

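The top view shows the outline centred near (297,204), the slab's top near (355,211) at right (−y), the brush just beyond it at (347,178), the small block at (246,235) and the tin at (234,202). The side view confirms that the tall piece is on the right.

```bash
cat > h.py <<'E'
import numpy as np,cv2
def ray(f,uv,z):
    K,R,t=f["intrinsics"],f["R"],f["t"]
    uv=np.atleast_2d(np.asarray(uv,float)); d=np.c_[uv,np.ones(len(uv))]@np.linalg.inv(K).T@R
    c=-R.T@t; return c+d*((z-c[2])/d[:,2])[:,None]
def outline(f):
    im=f["color"].astype(int); m=((im.min(2)>110)&(im.max(2)-im.min(2)<60)).astype(np.uint8)
    w=np.zeros_like(m);w[165:245,260:335]=1;m*=w
    c=max(cv2.findContours(m,0,2)[0],key=cv2.contourArea)
    P=ray(f,c[:,0],.003)[:,:2]*1000
    return cv2.minAreaRect(P.astype(np.float32)),m
def cork(f):
    hsv=cv2.cvtColor(f["color"],cv2.COLOR_RGB2HSV)
    return hsv
E
python3 - <<'E'
from h import *
f=dict(np.load("top0.npz"));rc,m=outline(f);print(rc,cv2.boxPoints(rc))
im=f["color"];cv2.imwrite("pics/crop.png",cv2.resize(im[150:270,210:390,::-1],None,fx=4.4,fy=4.4,interpolation=0))
hsv=cv2.cvtColor(im,cv2.COLOR_RGB2HSV)
z=f["z_map"];K=f["intrinsics"]
v,u=np.mgrid[:400,:640];C=np.stack([(u-K[0,2])/K[0,0]*z,(v-K[1,2])/K[1,1]*z,z],-1)
W=(C-f["t"])@f["R"]
s=(slice(190,235),slice(325,385))
mm=np.zeros(z.shape,np.uint8);mm[s]=(W[s][...,2]>.11);c=max(cv2.findContours(mm,0,2)[0],key=cv2.contourArea)
P=ray(f,c[:,0],.123)[:,:2]*1000;q=cv2.minAreaRect(P.astype(np.float32));print("slab",q,cv2.boxPoints(q), W[mm>0][:,2].mean())
for nm,(u0,u1,v0,v1) in dict(block=(230,262,222,245),tin=(220,250,187,215),brush=(330,365,155,202),bottle=(425,460,155,190)).items():
    w=np.zeros(z.shape,np.uint8);w[v0:v1,u0:u1]=W[v0:v1,u0:u1,2]>.018
    c=max(cv2.findContours(w,0,2)[0],key=cv2.contourArea);h=np.percentile(W[w>0][:,2],80);P=ray(f,c[:,0],h)[:,:2]*1000
    print(nm,h,cv2.boxPoints(cv2.minAreaRect(P.astype(np.float32))).round().tolist())
E
```

```text
((590.87890625, 42.880615234375), (191.93125915527344, 171.55523681640625), 11.557904243469238) [[479.67297  107.69141 ]
 [514.0454   -60.385166]
 [702.08484  -21.930176]
 [667.7124   146.1464  ]]
slab ((556.3433837890625, -132.2847442626953), (29.93961524963379, 101.01951599121094), 15.366690635681152) [[ 528.52386  -87.54767]
 [ 555.29364 -184.95569]
 [ 584.1629  -177.02182]
 [ 557.3931   -79.6138 ]] 0.16886043224960318
block 0.07588919671131729 [[462.0, 218.0], [475.0, 155.0], [505.0, 161.0], [491.0, 225.0]]
tin 0.03547014039953256 [[556.0, 276.0], [557.0, 204.0], [627.0, 205.0], [626.0, 277.0]]
brush 0.04823963276181877 [[600.0, -103.0], [608.0, -148.0], [735.0, -127.0], [727.0, -82.0]]
bottle 0.13673219646331594 [[619.0, -369.0], [670.0, -445.0], [714.0, -415.0], [663.0, -339.0]]
```

View pics/crop.png

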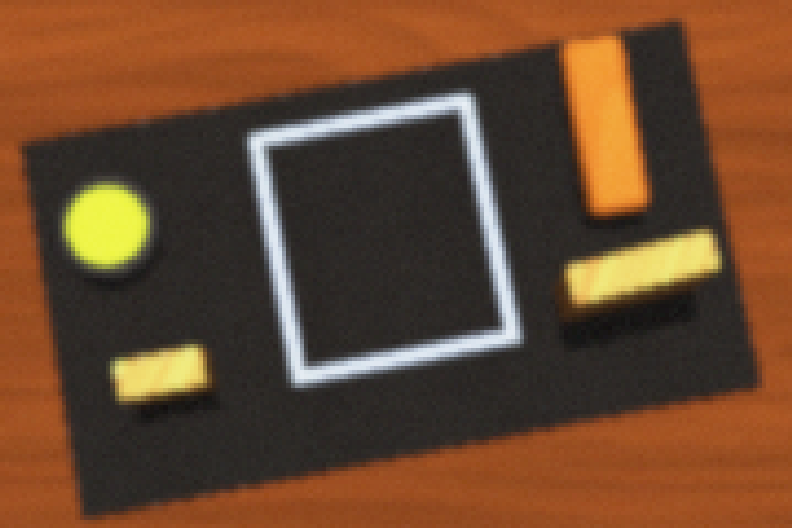

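Run:
```python
from h import *
f=dict(np.load("top0.npz"));g=dict(np.load("side0.npz"))
z=f["z_map"];K=f["intrinsics"]
v,u=np.mgrid[:400,:640];C=np.stack([(u-K[0,2])/K[0,0]*z,(v-K[1,2])/K[1,1]*z,z],-1)
W=(C-f["t"])@f["R"]
print((W[198:224:2,334:378:3,2]*1000).round().astype(int))
hsv=cv2.cvtColor(f["color"],cv2.COLOR_RGB2HSV)
mm=np.zeros(z.shape,np.uint8);s=(slice(198,225),slice(330,380));mm[s]=((hsv[s][...,2]>150)&(hsv[s][...,0]<32)&(hsv[s][...,1]>80))
c=max(cv2.findContours(mm,0,2)[0],key=cv2.contourArea)
P=ray(f,c[:,0],.123)[:,:2]*1000;q=cv2.minAreaRect(P.astype(np.float32));print("slab",q,cv2.boxPoints(q))
ys,xs=np.nonzero(mm);P=ray(f,np.c_[xs,ys],.123)[:,:2]*1000;m,e=P.mean(0),np.linalg.eigh(np.cov(P.T));print(m,e, len(P))
cv2.imwrite("pics/crops.png",cv2.resize(g["color"][180:270,230:400,::-1],None,fx=4.6,fy=4.6,interpolation=0))
```

```text
[[   2    2    5    6   38   38    6    5    2    5    6    2   -2    2
     4]
 [   8    2    4    3    3    3    0   10    7    3    5    3    7    3
     1]
 [   6    5   12    5    1    3   -2   -2    6    5    2    5  126 1333
     1]
 [   8    4    3    6    4    3    9    3    6    0  129  124  126    6
     6]
 [  -1    6    6    2    4   10    1  119  128  121  124  121  129    5
     9]
 [   7    0    4    3    3  125  128  123  124  121  126  124  123    7
     2]
 [   7    1  127  123  128  128  127  123  124  125  126  126  123    2
     4]
 [   5    2  124  126  129  122  123  121  129  120  124  119   89    8
     4]
 [   2   69  120  126  121  126  126  124  122  100   73   44    6    8
     6]
 [   4   49  124  128  123  125  113   88   50   24    6    7    3    1
     4]
 [   8   34  115  122   91   63   38    5    3    5    2    3    5    6
     1]
 [  12   19   70   50   14    3   10    4    1    5    2    5    4   -1
     2]
 [   8    1    2    4    4    9    4   12    5   10    4    4    0    0
     3]]
slab ((555.0493774414062, -133.50718688964844), (28.50433921813965, 101.68702697753906), 14.721489906311035) [[ 528.34467   -87.954506]
 [ 554.1855   -186.3034  ]
 [ 581.7541   -179.05988 ]
 [ 555.91327   -80.71097 ]]
[ 557.38553017 -139.98483651] EighResult(eigenvalues=array([  74.85629004, 1214.38193572]), eigenvectors=array([[-0.96043125, -0.27851716],
       [-0.27851716,  0.96043125]])) 369
```

View pics/crops.png

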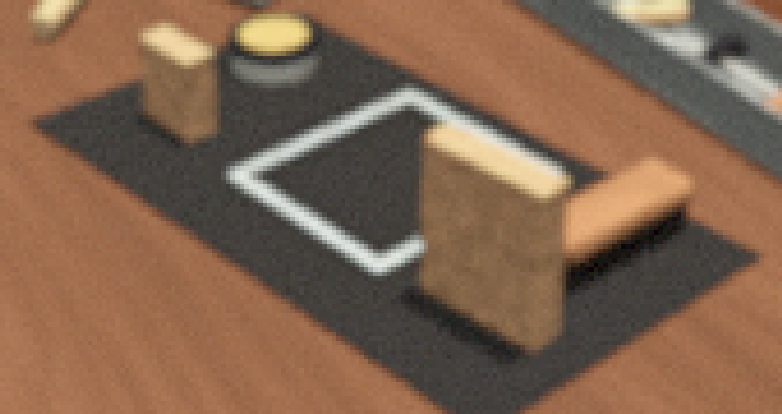

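Run:
```python
from bench import r
import cv2,numpy as np
f=r.grab_frame("wrist");cv2.imwrite("pics/wr0.png",f["color"][...,::-1]);print(f["hand_eye"].round(3),f["intrinsics"][0,0])
```

```text
[[ 1.     0.001 -0.    -0.001]
 [-0.001  0.953  0.304 -0.077]
 [ 0.001 -0.304  0.953  0.031]
 [ 0.     0.     0.     1.   ]] 359.2517970997838
```

View pics/wr0.png

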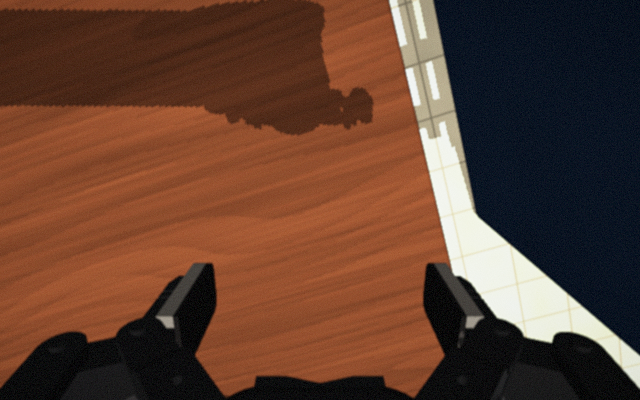

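{"op": "apply_moves", "data": {"dp": [[-0.17,0.21,0],[-0.17,0.21,0],[-0.17,0.21,0],[-0.17,0.21,0],[-0.17,0.21,0],[-0.17,0.21,0],[-0.17,0.21,0],[-0.17,0.21,0]], "twist": [[0,0,0],[0,0,0],[0,0,0],[0,0,0],[0,0,0],[0,0,0],[0,0,0],[0,0,0]], "jaw": [0,0,0,0,0,0,0,0]}}

```text
clock: 0.95
tcp_pos: [0.3487, 0.4215, 0.4006]
orientation: [2.529, 1.864, -0.009]
contact_force: [1.1, 0.2, 0.5]
grip_width: 0.0854
```

The wrist view shows that the open jaws have wide knuckles. So I'll slide with closed jaws, tilted about 30° with the tips leading. First I'll check where the bottle and jar are.

Run:
```python
from h import *
f=dict(np.load("top0.npz"));g=dict(np.load("side0.npz"))
for f in (f,g):
    z=f["z_map"];K=f["intrinsics"]
    v,u=np.mgrid[:400,:640];C=np.stack([(u-K[0,2])/K[0,0]*z,(v-K[1,2])/K[1,1]*z,z],-1)
    W=((C-f["t"])@f["R"]); ok=(z>0)
    for nm,lo,hi,xr,yr in (("bottle",.03,.2,(.55,.8),(-.5,-.3)),("jar",.03,.13,(.4,.6),(-.6,-.3))):
        m=ok&(W[...,2]>lo)&(W[...,2]<hi)&(W[...,0]>xr[0])&(W[...,0]<xr[1])&(W[...,1]>yr[0])&(W[...,1]<yr[1])
        P=W[m];print(nm,len(P),np.percentile(P,[5,50,95],axis=0).round(3).tolist() if len(P) else 0)
```

```text
bottle 1207 [[0.655, -0.5, 0.04], [0.709, -0.498, 0.111], [0.789, -0.387, 0.183]]
jar 641 [[0.49, -0.535, 0.042], [0.518, -0.499, 0.099], [0.55, -0.476, 0.105]]
bottle 897 [[0.652, -0.442, 0.036], [0.665, -0.425, 0.093], [0.685, -0.403, 0.157]]
jar 1456 [[0.484, -0.551, 0.036], [0.503, -0.528, 0.081], [0.542, -0.493, 0.1]]
```

{"op": "apply_moves", "data": {"dp": [[-0.17,0.21,0],[-0.17,0.21,0],[-0.17,0.21,0],[-0.17,0.21,0],[-0.17,0.21,0],[-0.17,0.21,0],[-0.17,0.21,0],[-0.17,0.21,0]], "twist": [[0,0,0],[0,0,0],[0,0,0],[0,0,0],[0,0,0],[0,0,0],[0,0,0],[0,0,0]], "jaw": [255,255,255,255,255,255,255,255]}}

```text
clock: 1.75
tcp_pos: [0.497, 0.1953, 0.3998]
orientation: [2.528, 1.865, -0.012]
contact_force: [0.7, 0.2, -0.6]
grip_width: -0.0004
```

{"op": "apply_moves", "data": {"dp": [[0,0,0],[0,0,0],[0,0,0],[0,0,0],[0,0,0],[0,0,0],[0,0,0],[0,0,0],[0,0,0]], "twist": [[0,0,0.064],[0,0,0.064],[0,0,0.064],[0,0,0.064],[0,0,0.064],[0,0,0.064],[0,0,0.064],[0,0,0.064],[0,0,0]], "jaw": [255,255,255,255,255,255,255,255,255]}}

```text
clock: 2.65
tcp_pos: [0.4991, 0.1876, 0.3983]
orientation: [3.125, 0.226, -0.014]
contact_force: [-0.9, 0.3, 0.5]
grip_width: -0.0001
```

{"op": "apply_moves", "data": {"dp": [[0,0,0],[0,0.3,0],[0,0.3,0],[0,0.3,0],[0,0.3,0],[0,0.3,0],[0,0.3,0],[-0.01,0.3,0],[-0.01,0.3,0],[-0.01,0.3,0],[-0.01,0.3,0],[-0.01,0.3,0],[-0.01,0.3,0],[-0.01,0.3,0],[0,0,0]], "twist": [[0,0,-0.028],[0,0,0],[0,0,0],[0,0,0],[0,0,0],[0,0,0],[0,0,0],[0,0,0],[0,0,0],[0,0,0],[0,0,0],[0,0,0],[0,0,0],[0,0,0],[0,0,0]], "jaw": [255,255,255,255,255,255,255,255,255,255,255,255,255,255,255]}}

```text
clock: 4.15
tcp_pos: [0.6045, -0.2837, 0.3984]
orientation: [3.105, 0.434, -0.019]
contact_force: [0.3, -1.0, 0.3]
grip_width: -0.0
```

{"op": "apply_moves", "data": {"dp": [[0,0,0],[0,0,0],[0,0,0],[0,0,0],[0,0,0],[0,0,0],[0,0,0]], "twist": [[0.042,0,0],[0.042,0,0],[0.042,0,0],[0.042,0,0],[0.042,0,0],[0.042,0,0],[0,0,0]], "jaw": [255,255,255,255,255,255,255]}}

```text
clock: 4.85
tcp_pos: [0.6044, -0.2806, 0.3962]
orientation: [-2.568, -0.389, 0.12]
contact_force: [-0.4, -0.3, -0.6]
grip_width: 0.0001
```

```bash
cat >> h.py <<'E'
from scipy.spatial.transform import Rotation as Ro
O=np.array([590.9,42.9]);A=np.deg2rad(11.56);X=np.array([np.cos(A),np.sin(A)]);Y=np.array([-np.sin(A),np.cos(A)])
def mat(p): d=np.asarray(p)[...,:2]*1000-O; return np.stack([d@X,d@Y],-1)
def state(o):
    R=Ro.from_rotvec(o["orientation"]).as_matrix();p=o["tcp_pos"]
    M=np.array([[*X,0],[*Y,0],[0,0,1]])
    tip=p+.173*R[:,2]
    print("TCP mat",mat(p).round(1),"z",round(p[2]*1000,1),"tip mat",mat(tip).round(1),"z",round(tip[2]*1000,1))
    print("tool axes in mat (cols)\n",(M@R).round(3)); print("joints",o["joints"].round(2),"F",o["contact_force"].round(2))
    return M@R
E
python3 - <<'E'
from h import *
from bench import r
state(r.get_obs())
E
```

```text
TCP mat [ -51.6 -319.6] z 396.2 tip mat [ -61.7 -229.8] z 248.7
tool axes in mat (cols)
 [[ 0.995  0.082 -0.059]
 [ 0.101 -0.849  0.519]
 [-0.007 -0.522 -0.853]]
joints [ 0.18  0.61  0.39  1.47 -0.56  1.57  0.99] F [-0.41 -0.29 -0.56]
```

{"op": "apply_moves", "data": {"dp": [[0,0,0],[0,0,0],[-0.07,0.1,-0.06],[-0.07,0.1,-0.06],[0,0,0]], "twist": [[0,0.012,0.02],[0,0.012,0.02],[0,0,0],[0,0,0],[0,0,0]], "jaw": [255,255,255,255,255]}}

```text
clock: 5.35
tcp_pos: [0.5931, -0.3119, 0.3955]
orientation: [-2.588, -0.276, 0.083]
contact_force: [0.7, -1.1, -0.4]
grip_width: -0.0002
```

Run:
```python
from h import *
from bench import r
state(r.get_obs())
```

```text
TCP mat [ -69.  -348.1] z 395.5 tip mat [ -70.7 -259. ] z 247.2
tool axes in mat (cols)
 [[ 1.     0.008 -0.01 ]
 [ 0.012 -0.857  0.515]
 [-0.005 -0.515 -0.857]]
joints [ 0.21  0.61  0.42  1.47 -0.59  1.55  0.97] F [ 0.67 -1.15 -0.41]
```

{"op": "apply_moves", "data": {"dp": [[0,0.077,0.129],[0,0.077,0.129],[0,0.077,0.129],[0,0.077,0.129],[0,0.077,0.129],[0,0.077,0.129],[0,0.077,0.129],[0,0.077,0.129],[0,0.077,0.129],[0,0.077,0.129],[0,0,0]], "twist": [[0,0,0],[0,0,0],[0,0,0],[0,0,0],[0,0,0],[0,0,0],[0,0,0],[0,0,0],[0,0,0],[0,0,0],[0,0,0]], "jaw": [255,255,255,255,255,255,255,255,255,255,255]}}

```text
clock: 6.45
tcp_pos: [0.5914, -0.3104, 0.1962]
orientation: [-2.586, -0.279, 0.089]
contact_force: [0.0, -0.2, -0.3]
grip_width: 0.0
```

Run:
```python
from h import *
from bench import r
state(r.get_obs())
f=r.grab_frame("side");cv2.imwrite("pics/s1.png",cv2.resize(f["color"][100:340,200:520,::-1],None,fx=2.4,fy=2.4))
```

```text
TCP mat [ -70.3 -346.2] z 196.2 tip mat [ -72.8 -256.8] z 48.1
tool axes in mat (cols)
 [[ 1.     0.009 -0.015]
 [ 0.015 -0.856  0.517]
 [-0.008 -0.517 -0.856]]
joints [ 0.25  0.83  0.35  1.58 -0.67  1.27  1.13] F [ 0.03 -0.23 -0.33]
```

View pics/s1.png

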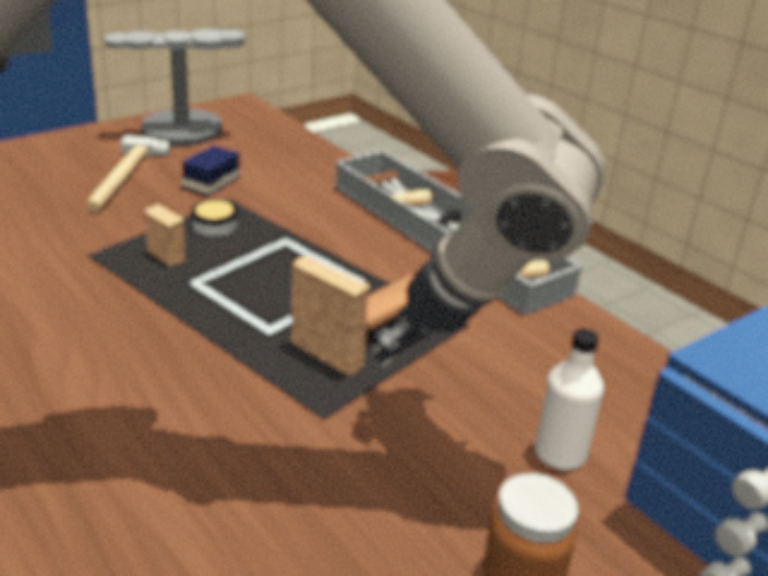

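The picture shows the gripper leaning at right, around (400,320), with the slab untouched and the bottle clear. I'll go down, then creep to contact.

{"op": "apply_moves", "data": {"dp": [[0.01,0.06,0.09],[0.01,0.06,0.09],[0,0,0]], "twist": [[0,0,0],[0,0,0],[0,0,0]], "jaw": [255,255,255]}}

```text
clock: 6.8
tcp_pos: [0.5953, -0.3122, 0.1716]
orientation: [-2.589, -0.28, 0.082]
contact_force: [-0.0, 0.2, -0.8]
grip_width: -0.0003
```

Run:
```python
from h import *
from bench import r
state(r.get_obs())
```

```text
TCP mat [ -66.8 -348.8] z 171.6 tip mat [ -68.6 -259.8] z 23.2
tool axes in mat (cols)
 [[ 1.     0.011 -0.011]
 [ 0.015 -0.858  0.514]
 [-0.003 -0.514 -0.858]]
joints [ 0.26  0.87  0.34  1.58 -0.68  1.24  1.15] F [-0.03  0.2  -0.81]
```

{"op": "apply_moves", "data": {"dp": [[0,-0.043,0.025],[0,-0.043,0.025],[-0.01,-0.043,0.025],[0,-0.043,0.025],[0,-0.043,0.025],[0,-0.043,0.025],[0,-0.043,0.025],[0,-0.043,0.025],[0,-0.043,0.025],[0,-0.043,0.025],[0,0,0]], "twist": [[0,0,0],[0,0,0],[0,0,0],[0,0,0],[0,0,0],[0,0,0],[0,0,0],[0,0,0],[0,0,0],[0,0,0],[0,0,0]], "jaw": [255,255,255,255,255,255,255,255,255,255,255]}}

```text
clock: 7.9
tcp_pos: [0.5807, -0.2488, 0.1744]
orientation: [-2.59, -0.283, 0.079]
contact_force: [0.2, 1.5, -0.2]
grip_width: -0.0002
```

```bash
cat >> h.py <<'E'
def slabtop(f,x0=-110,x1=-20,y0=-260,y1=90):
    z=f["z_map"];K=f["intrinsics"]
    v,u=np.mgrid[:400,:640];C=np.stack([(u-K[0,2])/K[0,0]*z,(v-K[1,2])/K[1,1]*z,z],-1)
    W=(C-f["t"])@f["R"];m=mat(W)
    mm=((z>0)&(W[...,2]>.11)&(W[...,2]<.135)&(m[...,0]>x0)&(m[...,0]<x1)&(m[...,1]>y0)&(m[...,1]<y1)).astype(np.uint8)
    hsv=cv2.cvtColor(f["color"],cv2.COLOR_RGB2HSV); mm&=((hsv[...,1]>80)&(hsv[...,2]>80)).astype(np.uint8)
    c=max(cv2.findContours(mm,0,2)[0],key=cv2.contourArea)
    P=mat(ray(f,c[:,0],.123)/1.).astype(np.float32);q=cv2.minAreaRect(P);print("slab top",q);print(cv2.boxPoints(q).round(1).tolist())
E
sed -i 's/mat(ray(f,c\[:,0\],.123)\/1.)/mat(ray(f,c[:,0],.123))/' h.py
python3 - <<'E'
from h import *
from bench import r
state(r.get_obs())
slabtop(dict(np.load("top0.npz")))
f=r.grab_frame("top");slabtop(f);cv2.imwrite("pics/t2.png",cv2.resize(f["color"][130:270,210:390,::-1],None,fx=4,fy=4))
E
```

```text
TCP mat [ -68.4 -283.8] z 174.4 tip mat [ -69.9 -195.2] z 25.9
tool axes in mat (cols)
 [[ 1.     0.013 -0.009]
 [ 0.016 -0.859  0.512]
 [-0.001 -0.512 -0.859]]
joints [ 0.19  0.81  0.32  1.7  -0.71  1.16  1.13] F [ 0.19  1.54 -0.16]
slab top ((-70.58639526367188, -164.80441284179688), (26.715078353881836, 101.01834106445312), 3.743243932723999)
[[-87.19999694824219, -115.30000305175781], [-80.5999984741211, -216.10000610351562], [-54.0, -214.3000030517578], [-60.599998474121094, -113.5]]
slab top ((-69.24771118164062, -134.77651977539062), (27.086645126342773, 100.0426025390625), 2.069077253341675)
[[-84.5999984741211, -85.30000305175781], [-81.0, -185.3000030517578], [-53.900001525878906, -184.3000030517578], [-57.5, -84.30000305175781]]
```

View pics/t2.png

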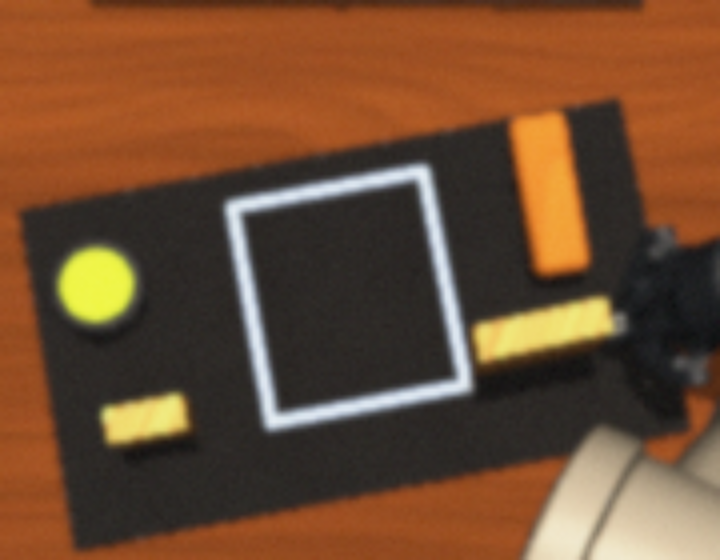

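The slab has slid 30 mm upright and is squaring up; its top is at about (543,330) in the crop with the fingertip behind its right end. I'll keep pushing.

{"op": "apply_moves", "data": {"dp": [[0,-0.043,0.028],[0,-0.043,0.028],[0,-0.043,0.028],[0,-0.043,0.028],[0,-0.043,0.028],[0,-0.043,0.028],[0,-0.043,0.028],[0,-0.043,0.028],[0,-0.043,0.028],[0,-0.043,0.028],[0,-0.043,0.028],[0,-0.043,0.028],[0,-0.043,0.028],[0,-0.043,0.028],[0,0,0]], "twist": [[0,0,0],[0,0,0],[0,0,0],[0,0,0],[0,0,0],[0,0,0],[0,0,0],[0,0,0],[0,0,0],[0,0,0],[0,0,0],[0,0,0],[0,0,0],[0,0,0],[0,0,0]], "jaw": [255,255,255,255,255,255,255,255,255,255,255,255,255,255,255]}}

```text
clock: 9.45
tcp_pos: [0.561, -0.159, 0.1714]
orientation: [-2.593, -0.281, 0.076]
contact_force: [-0.7, -0.1, 0.7]
grip_width: 0.0001
```

Run:
```python
from h import *
from bench import r
state(r.get_obs())
f=r.grab_frame("top");slabtop(f);cv2.imwrite("pics/t3.png",cv2.resize(f["color"][130:270,210:390,::-1],None,fx=4,fy=4))
```

```text
TCP mat [ -69.7 -191.8] z 171.4 tip mat [ -70.8 -103.6] z 22.5
tool axes in mat (cols)
 [[ 1.     0.012 -0.006]
 [ 0.014 -0.86   0.51 ]
 [ 0.001 -0.51  -0.86 ]]
joints [ 0.08  0.74  0.28  1.84 -0.76  1.04  1.09] F [-0.68 -0.15  0.66]
slab top ((-68.73858642578125, -44.05256271362305), (99.28840637207031, 27.38358497619629), 89.74501037597656)
[[-82.69999694824219, -93.5999984741211], [-55.29999923706055, -93.80000305175781], [-54.79999923706055, 5.5], [-82.19999694824219, 5.699999809265137]]
```

View pics/t3.png

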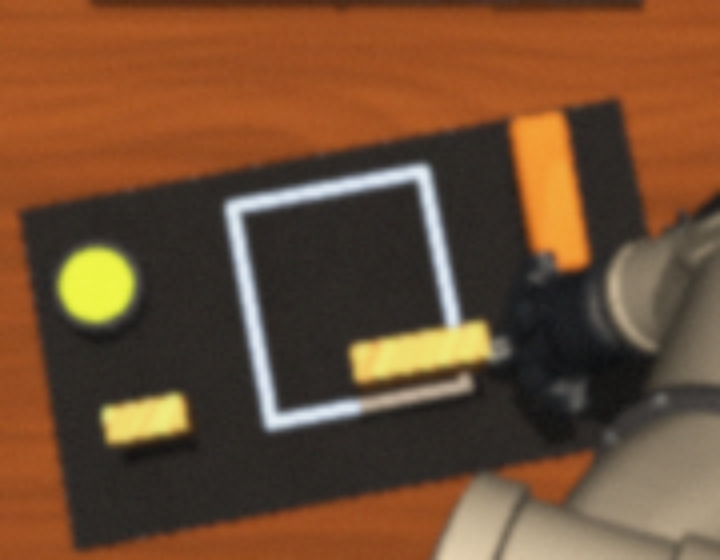

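{"op": "apply_moves", "data": {"dp": [[0,-0.043,0.026],[0,-0.043,0.026],[0,-0.043,0.026],[0,-0.043,0.026],[0,-0.043,0.026],[0,-0.043,0.026],[0,0,0]], "twist": [[0,0,0],[0,0,0],[0,0,0],[0,0,0],[0,0,0],[0,0,0],[0,0,0]], "jaw": [255,255,255,255,255,255,255]}}

```text
clock: 10.2
tcp_pos: [0.5527, -0.1216, 0.1711]
orientation: [-2.595, -0.28, 0.075]
contact_force: [0.3, -0.2, -0.2]
grip_width: 0.0001
```

Run:
```python
from h import *
from bench import r
state(r.get_obs())
f=r.grab_frame("top");slabtop(f)
```

```text
TCP mat [ -70.3 -153.5] z 171.1 tip mat [-71.3 -65.5] z 22.2
tool axes in mat (cols)
 [[ 1.     0.012 -0.006]
 [ 0.013 -0.861  0.509]
 [ 0.001 -0.509 -0.861]]
joints [ 0.04  0.72  0.26  1.9  -0.79  1.    1.07] F [ 0.31 -0.18 -0.17]
slab top ((-68.84976196289062, -5.934154510498047), (99.68714904785156, 27.045982360839844), 89.61524963378906)
[[-82.69999694824219, -55.70000076293945], [-55.70000076293945, -55.900001525878906], [-55.0, 43.79999923706055], [-82.0, 44.0]]
```

{"op": "apply_moves", "data": {"dp": [[0,-0.02,0.012],[0,-0.02,0.012],[0,0,0]], "twist": [[0,0,0],[0,0,0],[0,0,0]], "jaw": [255,255,255]}}

```text
clock: 10.55
tcp_pos: [0.5515, -0.1165, 0.1709]
orientation: [-2.595, -0.279, 0.075]
contact_force: [-0.5, -0.0, 0.6]
grip_width: 0.0004
```

Run:
```python
from h import *
from bench import r
state(r.get_obs())
f=r.grab_frame("top");slabtop(f);rc,_=outline(f);print(rc)
cv2.imwrite("pics/t4.png",cv2.resize(f["color"][130:270,210:390,::-1],None,fx=4,fy=4))
f=r.grab_frame("side");cv2.imwrite("pics/s4.png",cv2.resize(f["color"][100:340,200:520,::-1],None,fx=2.4,fy=2.4))
```

```text
TCP mat [ -70.6 -148.2] z 170.9 tip mat [-71.5 -60.3] z 22.0
tool axes in mat (cols)
 [[ 1.     0.011 -0.006]
 [ 0.012 -0.861  0.508]
 [ 0.001 -0.508 -0.861]]
joints [ 0.03  0.71  0.26  1.9  -0.8   0.99  1.06] F [-0.51 -0.    0.55]
slab top ((-68.90412902832031, -0.6384124755859375), (99.87188720703125, 27.003313064575195), 89.42723083496094)
[[-82.9000015258789, -50.400001525878906], [-55.900001525878906, -50.70000076293945], [-54.900001525878906, 49.20000076293945], [-81.9000015258789, 49.400001525878906]]
((590.876708984375, 43.16199493408203), (191.82284545898438, 171.00308227539062), 11.557904243469238)
```

View pics/s4.png

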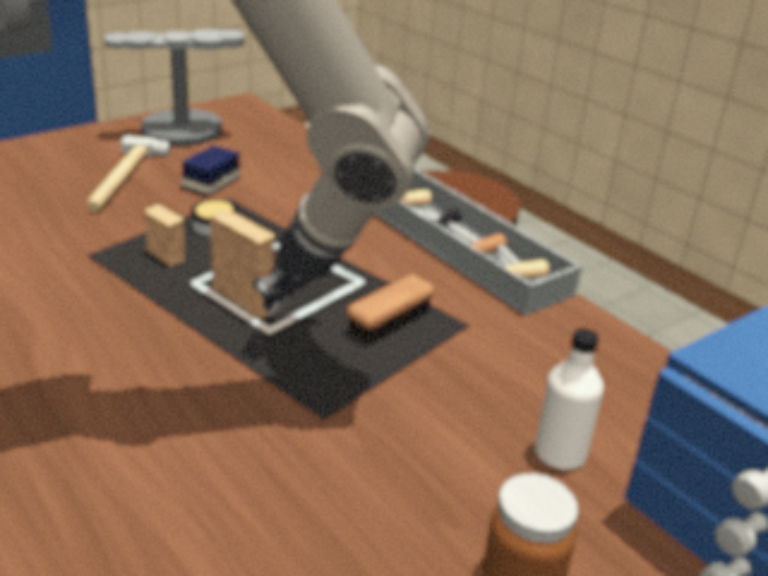

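View pics/t4.png

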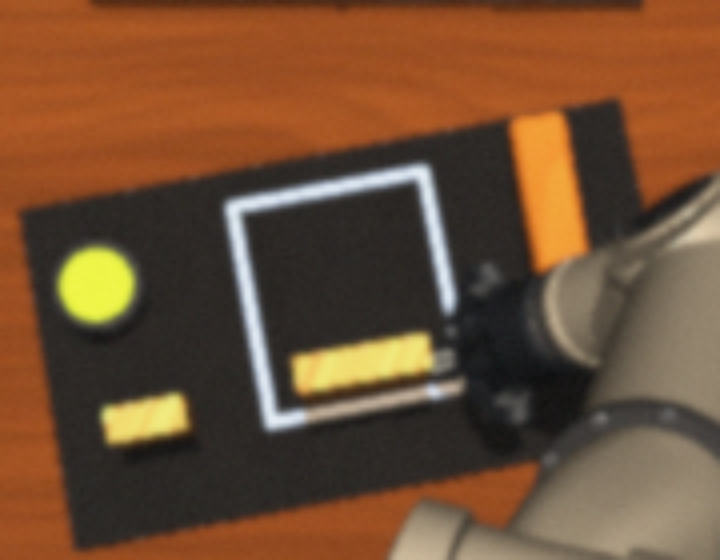

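The slab stands upright and centred at the near line, at mat (−69, −0.6) and about 0.6° off square. Now I'll retreat, rise and untilt.

{"op": "apply_moves", "data": {"dp": [[0,0.036,-0.021],[0,0.072,-0.042],[0,0.072,-0.042],[0,0.072,-0.042],[0,0.072,-0.042],[0,0.072,-0.042],[0,-0.1,-0.18],[0,-0.1,-0.18],[0,-0.1,-0.18],[0,-0.1,-0.18],[0,-0.1,-0.18],[0,-0.1,-0.18],[0,-0.1,-0.18],[0,0,0],[0,0,0],[0,0,0],[0,0,0],[0,0,0],[0,0,0]], "twist": [[0,0,0],[0,0,0],[0,0,0],[0,0,0],[0,0,0],[0,0,0],[0,0,0],[0,0,0],[0,0,0],[0,0,0],[0,0,0],[0,0,0],[0,0,0],[-0.05,0,0],[-0.05,0,0],[-0.05,0,0],[-0.05,0,0],[-0.05,0,0],[0,0,0]], "jaw": [255,255,255,255,255,255,255,255,255,255,255,255,255,255,255,255,255,255,255]}}

```text
clock: 12.55
tcp_pos: [0.5647, -0.1929, 0.3512]
orientation: [3.113, 0.316, -0.001]
contact_force: [0.6, 1.1, -0.1]
grip_width: 0.0003
```

Run:
```python
from h import *
from bench import r
state(r.get_obs())
f=r.grab_frame("top");slabtop(f)
```

```text
TCP mat [ -72.9 -225.7] z 351.2 tip mat [ -73.3 -227.9] z 178.2
tool axes in mat (cols)
 [[ 1.     0.    -0.002]
 [ 0.    -1.    -0.013]
 [-0.002  0.013 -1.   ]]
joints [-0.19  0.45  0.55  1.83 -0.27  0.93  0.67] F [ 0.64  1.1  -0.13]
slab top ((-68.89164733886719, -0.6422462463378906), (99.86262512207031, 27.028722763061523), 89.38118743896484)
[[-82.9000015258789, -50.400001525878906], [-55.900001525878906, -50.70000076293945], [-54.79999923706055, 49.099998474121094], [-81.9000015258789, 49.400001525878906]]
```

{"op": "apply_moves", "data": {"dp": [[-0.14,0,0],[-0.14,0,0],[-0.14,0,0],[0,-0.23,0],[0,-0.23,0],[0,-0.23,0],[0,-0.23,0],[0,-0.23,0],[0,-0.23,0],[0,-0.23,0],[0,-0.23,0],[0,0,0]], "twist": [[0,0,0],[0,0,0],[0,0,0],[0,0,0],[0,0,0],[0,0,0],[0,0,0],[0,0,0],[0,0,0],[0,0,0],[0,0,0],[0,0,0]], "jaw": [255,255,255,255,255,255,255,255,255,255,255,255]}}

```text
clock: 13.8
tcp_pos: [0.4691, 0.0113, 0.3537]
orientation: [-3.112, -0.281, 0.024]
contact_force: [0.2, 0.3, -0.3]
grip_width: -0.0
```

Run:
```python
from h import *
from bench import r
state(r.get_obs())
```

```text
TCP mat [-125.6   -6.6] z 353.7 tip mat [-128.    -3.5] z 180.7
tool axes in mat (cols)
 [[ 1.    -0.022 -0.013]
 [-0.022 -1.     0.018]
 [-0.014 -0.018 -1.   ]]
joints [-0.59  0.22  0.5   2.11 -0.16  0.87  0.19] F [ 0.15  0.3  -0.3 ]
```

{"op": "apply_moves", "data": {"dp": [[0,-0.015,0.155],[0,-0.015,0.155],[0,0,0.155],[0,0,0.155],[0,0,0]], "twist": [[0,0,0],[0,0,0],[0,0,0],[0,0,0],[0,0,0]], "jaw": [255,255,255,255,255]}}

```text
clock: 14.3
tcp_pos: [0.469, 0.0122, 0.2786]
orientation: [-3.106, -0.269, 0.028]
contact_force: [-1.0, 0.3, -0.2]
grip_width: 0.0004
```

Run:
```python
from h import *
from bench import r
state(r.get_obs())
f=r.grab_frame("side");cv2.imwrite("pics/s5.png",cv2.resize(f["color"][100:340,200:520,::-1],None,fx=2.4,fy=2.4))
```

```text
TCP mat [-125.6   -5.7] z 278.6 tip mat [-128.2   -1.2] z 105.7
tool axes in mat (cols)
 [[ 0.999 -0.029 -0.015]
 [-0.029 -0.999  0.026]
 [-0.016 -0.026 -1.   ]]
joints [-0.53  0.35  0.45  2.17 -0.27  0.7   0.29] F [-1.03  0.27 -0.19]
```

View pics/s5.png

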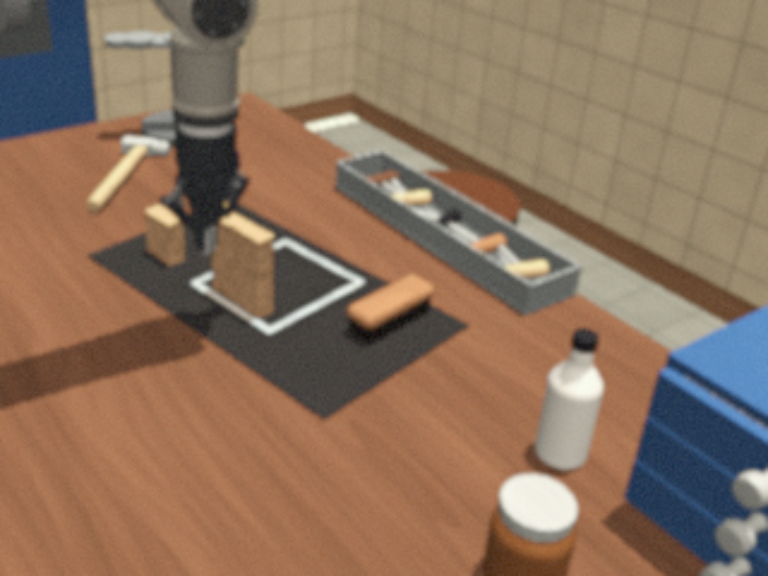

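The fingers are just on the robot's side of the slab, near its top, and the slab is still upright. Now the push over.

{"op": "apply_moves", "data": {"dp": [[0.06,0,0],[0.06,0,0],[0.03,0,0],[0.03,0,0],[0.03,0,0],[0.03,0,0],[0.03,0,0],[0.03,0,0],[0.03,0,0],[0,0,0]], "twist": [[0,0,-0.01],[0,0,0],[0,0,0],[0,0,0],[0,0,0],[0,0,0],[0,0,0],[0,0,0],[0,0,0],[0,0,0]], "jaw": [255,255,255,255,255,255,255,255,255,255]}}

```text
clock: 15.35
tcp_pos: [0.5141, 0.0191, 0.2829]
orientation: [-3.101, -0.301, 0.017]
contact_force: [0.3, 0.3, -0.1]
grip_width: -0.0005
```

Run:
```python
from h import *
from bench import r
state(r.get_obs())
f=r.grab_frame("side");cv2.imwrite("pics/s6.png",cv2.resize(f["color"][100:340,200:520,::-1],None,fx=2.4,fy=2.4))
```

```text
TCP mat [-80.   -7.9] z 282.9 tip mat [-81.5  -3.2] z 110.0
tool axes in mat (cols)
 [[ 1.    -0.008 -0.008]
 [-0.008 -1.     0.027]
 [-0.008 -0.027 -1.   ]]
joints [-0.51  0.41  0.44  2.06 -0.29  0.74  0.32] F [ 0.28  0.27 -0.13]
```

View pics/s6.png

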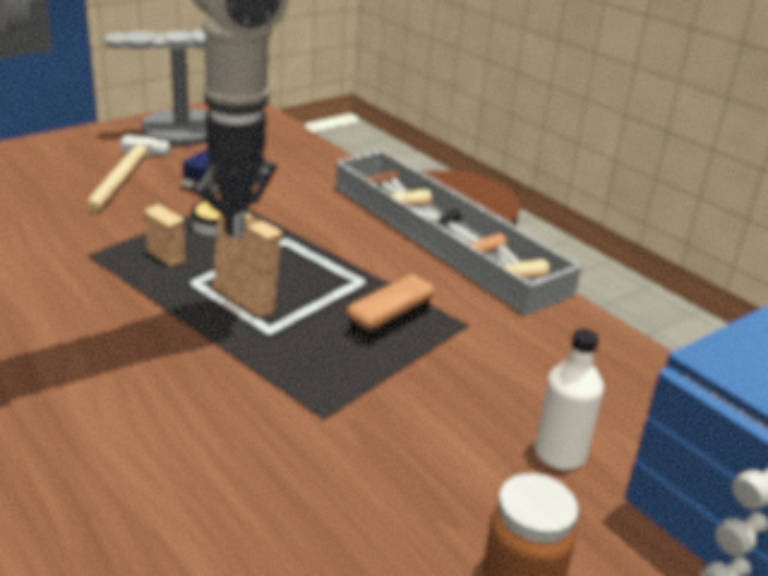

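The fingertips are on the near face at the top, around (235,225), and the slab is just starting to tilt. I'll continue.

{"op": "apply_moves", "data": {"dp": [[0.03,0,0.012],[0.03,0,0.012],[0.03,0,0.008],[0.03,0,0.005],[0.03,0,0.005],[0.03,0,0.005],[0,0,0],[0,0,0]], "twist": [[0,0,0],[0,0,0],[0,0,0],[0,0,0],[0,0,0],[0,0,0],[0,0,0],[0,0,0]], "jaw": [255,255,255,255,255,255,255,255]}}

```text
clock: 16.2
tcp_pos: [0.5367, 0.0237, 0.2762]
orientation: [-3.101, -0.301, 0.019]
contact_force: [0.7, 1.2, 0.1]
grip_width: -0.0
```

Run:
```python
from h import *
from bench import r
state(r.get_obs())
f=r.grab_frame("side");cv2.imwrite("pics/s7.png",cv2.resize(f["color"][100:340,200:520,::-1],None,fx=2.4,fy=2.4))
```

```text
TCP mat [-56.9  -8. ] z 276.2 tip mat [-58.5  -3.2] z 103.3
tool axes in mat (cols)
 [[ 1.    -0.008 -0.009]
 [-0.008 -1.     0.027]
 [-0.009 -0.027 -1.   ]]
joints [-0.49  0.45  0.43  2.02 -0.31  0.75  0.32] F [0.69 1.16 0.11]
```

View pics/s7.png

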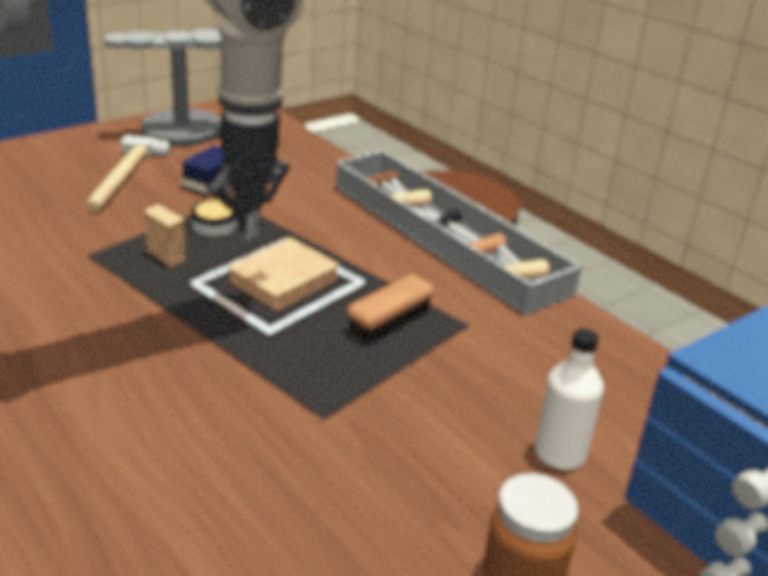

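The slab now lies flat inside the outline, around (285,270). I'll raise the arm, draw it back towards the robot's left, and check.

{"op": "apply_moves", "data": {"dp": [[0,0,-0.2],[0,0,-0.25],[0,0,-0.25],[0,0,-0.25],[0,0,-0.25],[0,-0.25,0],[0,-0.25,0],[0,-0.25,0],[0,-0.25,0],[0,-0.25,0],[0,-0.25,0],[0,-0.25,0],[0,-0.25,0],[0,-0.25,0],[0,-0.25,0],[0,0,0],[0,0,0]], "twist": [[0,0,0],[0,0,0],[0,0,0],[0,0,0],[0,0,0],[0,0,0],[0,0,0],[0,0,0],[0,0,0],[0,0,0],[0,0,0],[0,0,0],[0,0,0],[0,0,0],[0,0,0],[0,0,0],[0,0,0]], "jaw": [255,255,255,255,255,255,255,255,255,255,255,255,255,255,255,255,255]}}

```text
clock: 17.95
tcp_pos: [0.477, 0.3219, 0.4356]
orientation: [-3.1, -0.291, 0.02]
contact_force: [0.7, -0.5, -0.3]
grip_width: 0.0002
```

Run:
```python
from h import *
from bench import r
o=r.get_obs();state(o);print(abs(o["qvel"]).max())
f=r.grab_frame("top");cv2.imwrite("pics/t8.png",cv2.resize(f["color"][130:270,180:390,::-1],None,fx=3.6,fy=3.6))
z=f["z_map"];K=f["intrinsics"]
v,u=np.mgrid[:400,:640];C=np.stack([(u-K[0,2])/K[0,0]*z,(v-K[1,2])/K[1,1]*z,z],-1)
W=(C-f["t"])@f["R"];m=mat(W);hsv=cv2.cvtColor(f["color"],cv2.COLOR_RGB2HSV)
mm=((hsv[...,1]>80)&(hsv[...,2]>100)&(abs(m[...,0])<80)&(abs(m[...,1])<80)).astype(np.uint8)
c=max(cv2.findContours(mm,0,2)[0],key=cv2.contourArea);q=cv2.minAreaRect(mat(ray(f,c[:,0],.029)).astype(np.float32));print(q,cv2.boxPoints(q).round(),W[mm>0][:,2].mean())
```

```text
TCP mat [-55.7 296.2] z 435.6 tip mat [-57.4 301.3] z 262.7
tool axes in mat (cols)
 [[ 1.    -0.015 -0.01 ]
 [-0.014 -0.999  0.029]
 [-0.01  -0.029 -1.   ]]
joints [-0.99  0.29  0.36  1.78 -0.15  1.08 -0.38] F [ 0.66 -0.47 -0.31]
0.027533257056592528
((9.250362396240234, -1.30718994140625), (105.8527603149414, 126.14728546142578), 89.50236511230469) [[-54. -54.]
 [ 72. -55.]
 [ 73.  51.]
 [-53.  52.]] 0.028356780765869886
```

View pics/t8.png

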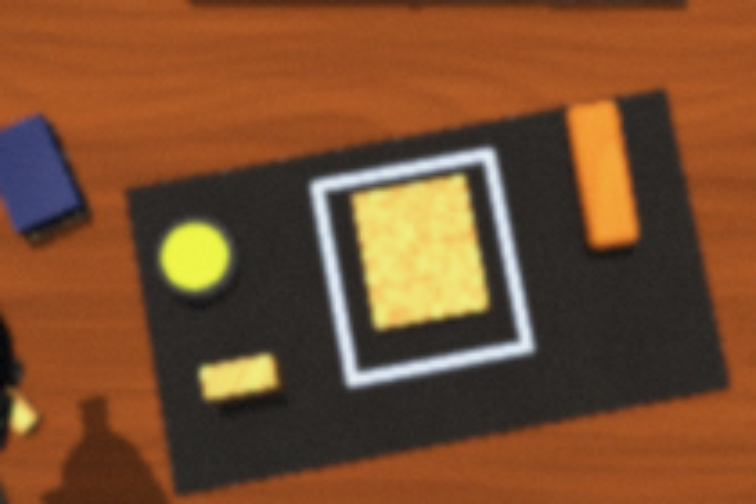

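Run:
```python
from bench import r
print(r.hand_in())
```

```text
the job is handed in; nothing more can be done
None
```

The slab lies flat on its broad face inside the outline, and I've handed the job in. It took about 18 s of the 56 s allowed.

- **Slide:** I pushed the slab low on its right end with closed, tilted fingertips, about 165 mm along the near line, and it stayed upright. The top camera put it within 1 mm of centred sideways and about 0.6° off square. It read the same again 2 s later, after the fingers had let go, so it was standing still.
- **Push over:** I pushed near the top, about 103–110 mm above the bench, away from the robot, and the slab went down flat.
- **Last check:** The slab's centre is about 9 mm beyond the outline's middle and 1 mm to its right, square to within about 1°. It clears the inner edges by roughly 12 mm on the far side, 20 mm left and right, and 31 mm on the near side. Its top face reads about 28 mm high, which fits lying flat.
- **Other things:** The tin, block and brush look unmoved in the pictures, though I didn't re-measure them. The bottle and jar look unmoved in the last side picture, and the arm stayed well away from them afterwards. The hammer and carton were only partly in view at the end, with the tips about 26 cm up on that side.
- **Forces:** Every force reading was under about 2 N, but I only saw the value at the end of each move. The arm finished clear of everything.

No check failed. The moves ran up to about 10% over what I commanded, and the yaw turns by more, so I corrected from the measured pose each time.

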